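# Finish the carton layer and hold the strapper's dead-man lever

## Robot

A 6-joint arm with a two-finger parallel gripper is mounted at the origin on the work surface. World frame = base frame: x ahead of the robot, y to its left, z up, the work surface at z = 0. Lengths are in mm, angles in rad, forces in N, time in s.
With the tool pointing down it reaches from about 300 to 775 mm from the base axis. Payload 14.6 kg.
Tool frame: the origin (TCP) lies midway between the tips of the shut fingers; the grasp point (between the pads) lies 19 mm behind it (manip.hold_point_z is the distance from the TCP to the grasp point, in mm); z points along the fingers, y is the direction in which the jaws open and shut (so a half turn about z gives the same grasp; the last joint's range is limited). The gripper opens to 94 mm and grips with 3 to 60 N. Pads are 16 mm wide; open, the fingers measure 119 mm over their backs; the gripper's body (75 mm by 177 mm) begins 78 mm behind the grasp point.
Start: joints at [-0.067, 0.3, 1.521, -0, 1.321, -0.067], TCP at [549.99, -0.002, 205.446] pointing down, gripper open.
Joint ranges: [-3.03, 3.03], [-0.79, 2.21], [0.23, 2.52], [-1.04, 4.18], [0, 3.07], [-2.55, 2.55]. Speed limits (rad/s): [2.22, 2.22, 2.57, 3.14, 3.14, 3.14].

## Interface

Orientations are given as [roll, pitch, yaw] about the fixed x, y, z axes, in that order (R = Rz(yaw) Ry(pitch) Rx(roll)).
In Python, from cell import manip gives the robot as it stands.
- The arm moves only by the shell command python3 -m crank 'ROWS' [OPENING] [FORCE]. ROWS is JSON, a list of rows, each an object with "offset": the shift along the world's x, y, z in m, a list of three; "spin": the turn about the world's z in degrees. In form: [{"offset": [dx, dy, dz], "spin": spin}, ...]. A call has exactly 8 rows; each row is the pose to reach, as a shift and turn from the pose measured when the call began; what a row does not reach only later rows make up. A row lasts 1/12 s, in which the tool goes at most 41.7 mm and 7.16 degrees, less where a joint would pass 70% of its speed; a pose out of reach is approached as far as the arm can. A call with a gripper value outside its range is refused whole. OPENING is the opening, from 0 (shut) to 1 (fully open), set as the call begins (- or left out, the last holds). The fingers move at their own pace and stop on an object; FORCE is the grip in N (left out, the last holds). Time passes only in rows, so rows that repeat a pose let the fingers close, or fill a call up. It gives the time, the measured TCP pose, the force and the opening at its end, in the units of the state.
- manip.read_state(): the state, without advancing time (a new reading comes with each control period).
- manip.camera(name): name is "scene" or "side" or "wrist"; returns a dict with "pixels" (480x640x3 uint8, red, green, blue), "fx", "fy", "cx", "cy" (pixels), "extrinsics" (4x4, takes a point from world to camera coordinates); the wrist camera has in their place "hand_eye" (4x4, takes a point from camera to tool coordinates, whose origin is the TCP and whose axes are the flange's). Camera axes: x right, y down, z forward; pixel columns grow to the right and rows downward; lengths in mm; the calibration is good to about 2 mm. A picture is of the moment at which its call begins: read the wrist's pose just before it. There is no depth.
- manip.sign_off(): hands the job in, once; it reports no verdict.
Trained networks look in a picture, given as the dict that the camera call returned (one of the last four; its "shot" number tells which), for a name from the list of things; names that differ only in an ending like _2 or _b are one class to them, and where a whole thing is asked for, a point or a joint stands for the part that bears it (a point fixed in the world has none). Each returns a list of dicts, best first, with "conf" (0 to 1); they miss things now and then, are a little off and sometimes report something else, mostly with a low value. They report only what shows in the picture. A call takes as long as a camera call. They do not tell look-alikes from the thing itself.
- manip.search_frame(picture, name): "location" ([x, y, z] in mm, in world coordinates, good to about 4 mm: the middle of the surface that is visible of it).
- manip.masks_of(picture, name): "mask" (480x640 bool, what is visible of it).
The state is a dict: "clock": time; "joints": joint angles; "qd": joint speeds; "effort": joint torques, N m; "eef_pos": TCP position; "eef_rot": TCP orientation; "wrist_force": force on the tool from outside, world axes, zero at the start; "moment": the same for the moment, N m; "finger_gap": finger opening in mm.
Only numpy, scipy, OpenCV 4.12 (cv2) and the standard library are available. Lean on these libraries where they do the work, as an engineer would, in place of code of your own. Each camera call takes 0.05 s, during which the arm holds its last target. There are 200 camera calls.

## Task

Complete the pinwheel layer on the grey slab: set the two loose cartons from the black rubber mat down flat and square inside the two empty painted outlines (either carton in either outline; do not drop them), leaving the two cartons already laid and the tape roll, can and tape measure where they are. Only when both are in place and let go, push the red paddle of the strapping bench's spring-loaded dead-man lever down until the lever is level, never down to its bottom stop, and keep holding it there: the program finishes while the fingers are still holding the lever level.

Things in the scene. Friction and masses are not known exactly. Their poses are not given: they have to be found in the camera images.
- slab: Fixed grey slab 176 x 176 mm on a round turntable plate, its top 28 mm above the table, at any yaw. Origin: centre, at table height; z up. Dark outlines show a pinwheel of four carton places (98 x 56 mm each, 6 mm gaps between cartons) round an empty 42 x 42 mm square (yellow patch) at the slab's centre, where a finger of a fully open gripper has room.
- outline0 (a point): Centre of empty outline0, at the slab's top surface; axes as the slab's. At slab x, y = (-28, -49) mm; the carton's length goes along slab x. Beside its neighbours the carton can be gripped across its width only where its inner side borders the central square: grip centred at slab (0, -49) mm, 28 mm from the carton's centre.
- outline1 (a point): Centre of empty outline1, at the slab's top surface; axes as the slab's. At slab x, y = (49, -28) mm; the carton's length goes along slab y. Grip across the width centred at slab (49, 0) mm, 28 mm from the carton's centre, where its inner side borders the central square.
- outline2 (a point): Centre of outline2, at the slab's top surface, slab x, y = (28, 49) mm; taken by the carton laid1 (length along slab x).
- outline3 (a point): Centre of outline3, at the slab's top surface, slab x, y = (-49, 28) mm; taken by the carton laid2 (length along slab y).
- carton1: 92 mm long (x), 50 mm wide (y), 50 mm high small brown cardboard carton, about 0.15 kg, paper label with an orange stripe centred on its top, the same either way round. Origin: centre of its underside; z up. Starts on the mat (underside 4 mm above the table), to be moved into an empty outline.
- carton2: 92 mm long (x), 50 mm wide (y), 50 mm high small brown cardboard carton, about 0.15 kg, paper label with an orange stripe centred on its top, the same either way round. Origin: centre of its underside; z up. Starts on the mat beside carton1, some 120 mm between centres, long sides facing one another; to be moved into the other empty outline.
- laid1: 92 mm long (x), 50 mm wide (y), 50 mm high small brown cardboard carton, about 0.15 kg, paper label with an orange stripe centred on its top, the same either way round. Origin: centre of its underside; z up. Already in its place on the slab (outline2); loose, leave it there.
- laid2: 92 mm long (x), 50 mm wide (y), 50 mm high small brown cardboard carton, about 0.15 kg, paper label with an orange stripe centred on its top, the same either way round. Origin: centre of its underside; z up. Already in its place on the slab (outline3); loose, leave it there.
- mat: Fixed black rubber mat 220 (x) x 130 (y) x 4 mm that the two loose cartons start on. Origin: centre of its underside. It lies left or right of the slab, the lever station on the other side.
- station: Fixed lever station of the strapping bench: grey base plate 300 (x) x 110 (y) x 8 mm, at its +x end a blue control box (85 x 90 mm, top 115 mm above the table, from local x 57 to 143 mm) with two round lamps on top; a steel lever with a red paddle sticks out of the box towards local -x. Origin: centre of the plate's underside.
- lever_hinge (a point): The lever's hinge axis (along the station's y), 90 mm above the table, at local x = 52 mm of the station. A green stripe on the box's face marks this height. The lever is level when the paddle's middle is as high as this point.
- press_point (a point): Where to press: on the paddle's upper surface, 105 mm from the hinge axis along the lever and 5 mm above the lever's centre line; its axes turn with the lever (x from the paddle to the hinge, z out of the upper surface).
- paddle (a point): Centre of the red plastic paddle at the lever's end, 65 (along the lever, x) x 36 (y) x 10 mm (z); this point lies 107.5 mm from the hinge axis. When the lever is level its upper surface is 95 mm above the table; at rest its middle is about 140 mm above the table.
- lever (a joint): Lever angle in rad: 0 at rest (springs up, 0.5 rad above level), growing as it is pressed down; 0.5 = level; 0.85 = bottom stop (0.35 rad below level). It springs back. At the press point it takes 2 to 3 N to start, about 8 N at level, about 12 N at the stop.
- tape: Grey roll of tape lying flat, 90 mm across, 48 mm high, 72 mm bore; origin: centre of its underside. Bystander beyond the slab.
- jar: Closed can 60 mm across, 110 mm high, yellow label, standing; origin: centre of its underside. Bystander beyond the slab.
- measure: Yellow tape measure, 70 x 40 x 60 mm, standing; origin: centre of its underside. Bystander beyond the slab.
Things that resemble listed ones, but are neither listed nor needed, are in the scene too. What is shaped like the carton2 but green is not meant. What is shaped like the carton1 but green is not meant.

How it is judged (in metres and radians):
On the way:
1. both loose cartons lie flat and square in the two empty outlines, let go and at rest, the lever still up ((((horizontal distance between carton1 and outline0 below 0.01 m and angle between the x axis of carton1 and the x axis of slab, either way round below 0.14 rad and z of carton1 in the frame of slab between 0.023 and 0.034 m and angle between carton1's own z axis and vertical below 0.06 rad) and (horizontal distance between carton2 and outline1 below 0.01 m and angle between the x axis of carton2 and the y axis of slab, either way round below 0.14 rad and z of carton2 in the frame of slab between 0.023 and 0.034 m and angle between carton2's own z axis and vertical below 0.06 rad)) or ((horizontal distance between carton1 and outline1 below 0.01 m and angle between the x axis of carton1 and the y axis of slab, either way round below 0.14 rad and z of carton1 in the frame of slab between 0.023 and 0.034 m and angle between carton1's own z axis and vertical below 0.06 rad) and (horizontal distance between carton2 and outline0 below 0.01 m and angle between the x axis of carton2 and the x axis of slab, either way round below 0.14 rad and z of carton2 in the frame of slab between 0.023 and 0.034 m and angle between carton2's own z axis and vertical below 0.06 rad))) and contact force between the arm and carton1 below 0.3 N and contact force between the arm and carton2 below 0.3 N and contact force between the arm and laid1 below 0.3 N and contact force between the arm and laid2 below 0.3 N and linear speed of each of carton1, carton2 below 0.02 m/s and value of joint lever below 0.1 rad), for 0.2 s.
At the end, for the whole second after the job is handed in: The fingers hold the lever's paddle (pushing with more than 4 N) within 0.1 rad (about 6 degrees) of level; all four cartons lie flat in the four outlines, centres within 10 mm, turned by less than 8 degrees, untouched and at rest ((((horizontal distance between carton1 and outline0 below 0.01 m and angle between the x axis of carton1 and the x axis of slab, either way round below 0.14 rad and z of carton1 in the frame of slab between 0.023 and 0.034 m and angle between carton1's own z axis and vertical below 0.06 rad) and (horizontal distance between carton2 and outline1 below 0.01 m and angle between the x axis of carton2 and the y axis of slab, either way round below 0.14 rad and z of carton2 in the frame of slab between 0.023 and 0.034 m and angle between carton2's own z axis and vertical below 0.06 rad)) or ((horizontal distance between carton1 and outline1 below 0.01 m and angle between the x axis of carton1 and the y axis of slab, either way round below 0.14 rad and z of carton1 in the frame of slab between 0.023 and 0.034 m and angle between carton1's own z axis and vertical below 0.06 rad) and (horizontal distance between carton2 and outline0 below 0.01 m and angle between the x axis of carton2 and the x axis of slab, either way round below 0.14 rad and z of carton2 in the frame of slab between 0.023 and 0.034 m and angle between carton2's own z axis and vertical below 0.06 rad))) and horizontal distance between laid1 and outline2 below 0.01 m and angle between the x axis of laid1 and the x axis of slab, either way round below 0.14 rad and z of laid1 in the frame of slab between 0.023 and 0.034 m and angle between each of laid1, laid2's own z axis and vertical below 0.06 rad and horizontal distance between laid2 and outline3 below 0.01 m and angle between the x axis of laid2 and the y axis of slab, either way round below 0.14 rad and z of laid2 in the frame of slab between 0.023 and 0.034 m and contact force between the arm and carton1 below 0.3 N and contact force between the arm and carton2 below 0.3 N and contact force between the arm and laid1 below 0.3 N and contact force between the arm and laid2 below 0.3 N and linear speed of each of carton1, carton2 below 0.02 m/s and value of joint lever between 0.4 and 0.6 rad and contact force between the fingers and lever_c1 above 4 N); the arm keeps its last pose, push and grip.
It fails at once if the lever is pressed before both cartons are in place (value of joint lever above 0.2 rad and not (((horizontal distance between carton1 and outline0 below 0.01 m and angle between the x axis of carton1 and the x axis of slab, either way round below 0.14 rad and z of carton1 in the frame of slab between 0.023 and 0.034 m and angle between carton1's own z axis and vertical below 0.06 rad) and (horizontal distance between carton2 and outline1 below 0.01 m and angle between the x axis of carton2 and the y axis of slab, either way round below 0.14 rad and z of carton2 in the frame of slab between 0.023 and 0.034 m and angle between carton2's own z axis and vertical below 0.06 rad)) or ((horizontal distance between carton1 and outline1 below 0.01 m and angle between the x axis of carton1 and the y axis of slab, either way round below 0.14 rad and z of carton1 in the frame of slab between 0.023 and 0.034 m and angle between carton1's own z axis and vertical below 0.06 rad) and (horizontal distance between carton2 and outline0 below 0.01 m and angle between the x axis of carton2 and the x axis of slab, either way round below 0.14 rad and z of carton2 in the frame of slab between 0.023 and 0.034 m and angle between carton2's own z axis and vertical below 0.06 rad)))).
It fails at once if the lever is pushed down to its bottom stop (value of joint lever above 0.82 rad).
It fails at once if a laid carton is shoved more than 15 mm (distance of any of laid1, laid2 from where it was at the start of the episode above 0.015 m).
It fails at once if a carton is dropped (falls freely by more than about 25 mm) ((linear speed of carton1 above 0.7 m/s and contact force between anything else and carton1 below 0.1 N) or (linear speed of carton2 above 0.7 m/s and contact force between anything else and carton2 below 0.1 N)).
It fails at once if the tape roll, can or tape measure is moved more than 20 mm (distance of any of tape, jar, measure from where it was at the start of the episode above 0.02 m).
It also fails if it takes over 58 s, if anything falls off the work surface, if the arm or the gripper's body presses on something with over 40 N, if the wrist force passes 120 N, or if a joint passes its speed limit or range.

## Working session

There is one attempt and no reset: what is moved stays moved. The work goes in short steps, Python scripts to look and compute and a shell command to move; the robot and the scene stay as the last step left them, time stands still between calls to the robot, and variables do not carry over. Pictures are saved under pics/ and viewed, about 8 in all and at most 12, crops included, and the job is handed in when it is done.

```bash
mkdir -p pics; ls
cat > h.py <<'E'
import numpy as np, cv2
from cell import manip
from scipy.spatial.transform import Rotation as R
def save(p,n): cv2.imwrite(f'pics/{n}.png',p['pixels'][:,:,::-1])
def tool():
    s=manip.read_state(); T=np.eye(4); T[:3,3]=s['eef_pos']; T[:3,:3]=R.from_euler('xyz',s['eef_rot']).as_matrix(); return T
def shot(n):
    T=tool(); p=manip.camera(n)
    if n=='wrist': p['w2c']=np.linalg.inv(T@np.array(p['hand_eye']))
    else: p['w2c']=np.array(p['extrinsics'])
    return p
def ray(p,uv,z):
    c=np.linalg.inv(p['w2c']); d=c[:3,:3]@np.array([(uv[0]-p['cx'])/p['fx'],(uv[1]-p['cy'])/p['fy'],1]); return c[:3,3]+d*(z-c[2,3])/d[2]
def proj(p,X):
    X=np.atleast_2d(X); c=X@p['w2c'][:3,:3].T+p['w2c'][:3,3]; return np.c_[c[:,0]/c[:,2]*p['fx']+p['cx'],c[:,1]/c[:,2]*p['fy']+p['cy']]
def rect(p,mask,z):
    m=mask.astype(np.uint8); cs=max(cv2.findContours(m,0,1)[0],key=cv2.contourArea)[:,0]
    w=np.array([ray(p,c,z)[:2] for c in cs],np.float32); return cv2.minAreaRect(w)
E
cat > a.py <<'E'
from h import *
for n in ['scene','side']:
    p=shot(n); save(p,n+'0'); print(n, np.linalg.inv(p['w2c'])[:3,3].round())
    for k in ['carton1','slab','mat','station','paddle','tape','jar','measure']:
        print(k,[(np.round(d['location']).tolist(),round(d['conf'],2)) for d in manip.search_frame(p,k)])
E
python3 a.py; python3 -c "
from h import *
s=manip.read_state();print(s)"
```

```text
pics
scene [1292. -333.  679.]
carton1 [([327.0, 269.0, 40.0], 0.87), ([476.0, 282.0, 47.0], 0.8), ([774.0, 274.0, 44.0], 0.69), ([604.0, 264.0, 44.0], 0.59)]
slab [([582.0, 15.0, 27.0], 0.86), ([543.0, 258.0, -1.0], 0.42), ([481.0, -266.0, 140.0], 0.26)]
mat [([543.0, 259.0, 0.0], 0.93)]
station [([633.0, -276.0, 85.0], 0.96), ([586.0, 16.0, 26.0], 0.47)]
paddle [([480.0, -270.0, 140.0], 0.83), ([629.0, -277.0, 85.0], 0.22)]
tape [([743.0, 89.0, 32.0], 0.72)]
jar [([770.0, -120.0, 82.0], 0.73), ([586.0, 14.0, 28.0], 0.72)]
measure [([781.0, -8.0, 54.0], 0.91), ([630.0, -275.0, 83.0], 0.57)]
side [ 520. -565.  795.]
carton1 [([586.0, 237.0, 52.0], 0.84), ([305.0, 272.0, 46.0], 0.8), ([450.0, 250.0, 28.0], 0.65), ([759.0, 272.0, 47.0], 0.64)]
slab [([523.0, 7.0, 27.0], 0.88), ([732.0, 90.0, 38.0], 0.42), ([751.0, -10.0, 61.0], 0.26)]
mat [([530.0, 266.0, 6.0], 0.55)]
station [([518.0, -280.0, 10.0], 0.96)]
paddle [([482.0, -268.0, 139.0], 0.63)]
tape [([734.0, 89.0, 38.0], 0.65), ([519.0, -280.0, 12.0], 0.53)]
jar [([742.0, -127.0, 94.0], 0.76)]
measure [([750.0, -8.0, 59.0], 0.82), ([524.0, 7.0, 25.0], 0.55)]
{'clock': 0.9, 'joints': array([-6.65846090e-02,  2.99903092e-01,  1.52101349e+00,  2.95778556e-05,
        1.32068743e+00, -6.65768005e-02]), 'qd': array([-0.00065657, -0.00098632, -0.00052001, -0.00014843,  0.0014168 ,
        0.00069119]), 'effort': array([-1.20609529e-03, -5.31657779e+01, -3.52915442e+01,  7.08495663e-02,
        2.13137129e-02, -5.17162505e-05]), 'eef_pos': array([5.49988402e+02, 1.40779343e-02, 2.05438170e+02]), 'eef_rot': array([-3.14158322e+00, -2.93501296e-05,  1.57078120e+00]), 'wrist_force': array([-0.42564125,  0.46694561, -0.35290145]), 'moment': array([-0.00629201, -0.03728302, -0.01900246]), 'finger_gap': 94.06062453035356}
```

```bash
python3 -c "
import cv2,numpy as np
a=cv2.imread('pics/scene0.png');cv2.imwrite('pics/s1.png',a)"
```

```text
(no output)
```

View pics/scene0.png

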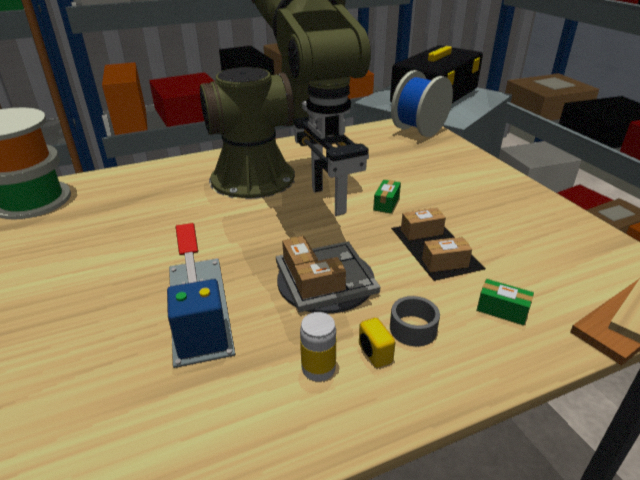

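View pics/side0.png

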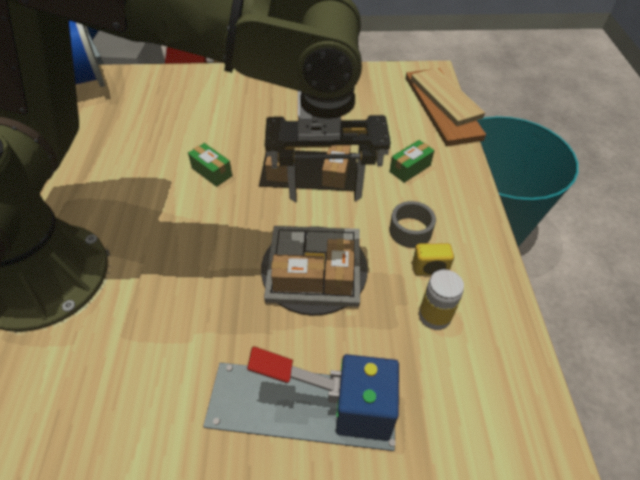

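The scene shows the slab at about world (540, 5) with its laid cartons on the near (−y) and far (+x) sides, so the slab yaw is about 180°. The loose cartons sit at roughly (470, 270) and (595, 265), with their lengths along y. The lever is at the −y side. Next I'll take a wrist look at the slab.

Run:
```python
from h import *
p=shot('wrist'); save(p,'w0'); print(np.linalg.inv(p['w2c']).round(2))
```

```text
[[ 1.0000e+00 -0.0000e+00  0.0000e+00  5.4958e+02]
 [ 0.0000e+00 -9.7000e-01 -2.4000e-01  7.0330e+01]
 [ 0.0000e+00  2.4000e-01 -9.7000e-01  3.8502e+02]
 [ 0.0000e+00  0.0000e+00  0.0000e+00  1.0000e+00]]
```

View pics/w0.png

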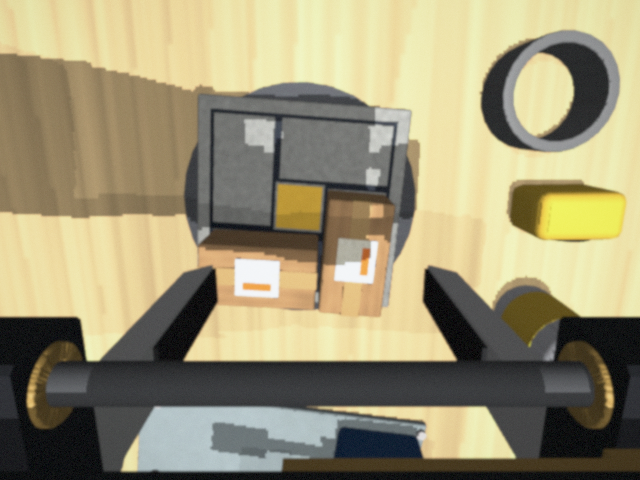

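The wrist view shows the slab's top-left corner at (199, 96), its top-right corner at (410, 110), and the yellow patch around (299, 207). Both empty outlines are clear. I'll measure these and move over the mat.

```bash
python3 - <<'E'
from h import *
p=shot('wrist')
hsv=cv2.cvtColor(p['pixels'],cv2.COLOR_RGB2HSV)
m=cv2.inRange(hsv,(15,130,90),(32,255,255)); m2=np.zeros_like(m); m2[170:245,260:335]=m[170:245,260:335]
r=rect(p,m2>0,28); print('patch',r)
a,b=[ray(p,u,28)[:2] for u in [(199,96),(410,110)]]
print(a,b,np.linalg.norm(b-a),np.degrees(np.arctan2(*(b-a)[::-1])))
u=(b-a)/np.linalg.norm(b-a); n=np.array([u[1],-u[0]]); print('centre from edge',(a+b)/2+88*n)
for d in manip.masks_of(p,'carton1')[:3]:
    ys,xs=np.nonzero(d['mask']); print(d['conf'],xs.min(),xs.max(),ys.min(),ys.max())
# inner outline corner measurements
for uv in [(212,110),(395,123),(276,183),(326,187),(272,231),(322,234)]: print(uv,ray(p,uv,28)[:2].round(1))
E
python3 -m crank '[{"offset":[0,0.04,0],"spin":0},{"offset":[0,0.08,0],"spin":0},{"offset":[0,0.12,0],"spin":0},{"offset":[0,0.16,0],"spin":0},{"offset":[0,0.2,0],"spin":0},{"offset":[0,0.23,0],"spin":0},{"offset":[0,0.23,0],"spin":0},{"offset":[0,0.23,0],"spin":0}]' 1 40
python3 - <<'E'
from h import *
p=shot('wrist'); save(p,'w1')
for d in manip.search_frame(p,'carton1'): print(d)
for d in manip.masks_of(p,'carton1'): print(d['conf'],d['mask'].sum(),rect(p,d['mask'],54))
E
```

```text
patch ((531.73095703125, 2.204822540283203), (37.684478759765625, 37.54520797729492), 85.90161895751953)
[452.04197611  93.99348571] [624.16512689  83.0938743 ] 172.4679116996099 -3.6233881568237174
centre from edge [532.5421355    0.71959075]
(212, 110) [461.9  83.1]
(395, 123) [612.3  72.8]
(276, 183) [512.8  23.1]
(326, 187) [555.5  19.7]
(272, 231) [508.2 -19.1]
(322, 234) [552.2 -21.9]
clock: 1.72
eef_pos: [549.6, 231.2, 205.1]
eef_rot: [-3.141, 0.0, 1.573]
wrist_force: [-0.7, -0.4, 0.1]
finger_gap: 94.1
{'location': [584.8, 274.4, 56.6], 'conf': 0.88}
{'location': [758.3, 289.2, 49.0], 'conf': 0.75}
{'location': [461.7, 296.5, 53.3], 'conf': 0.69}
{'location': [317.0, 280.3, 47.5], 'conf': 0.55}
{'location': [579.5, 17.3, 54.3], 'conf': 0.49}
0.86 7768 ((586.5555419921875, 271.55364990234375), (92.63363647460938, 52.54285430908203), 77.65103912353516)
0.81 10394 ((749.5360717773438, 287.8994140625), (105.86505889892578, 65.1636962890625), 37.69727325439453)
0.75 7552 ((322.2872009277344, 280.3990478515625), (69.67371368408203, 86.74720764160156), 46.221160888671875)
0.27 12300 ((534.4888305664062, 21.137399673461914), (185.5453643798828, 69.1973876953125), 1.4664459228515625)
```

View pics/w1.png

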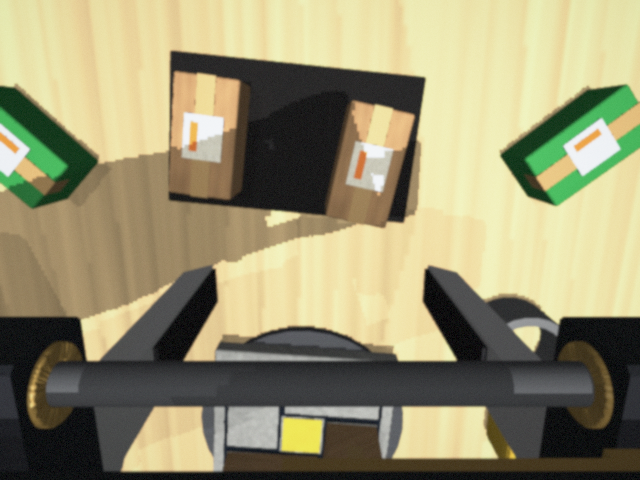

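The right carton's label is centred at about (370, 167) and leans about 12°. The left carton's label is at about (203, 138) and is nearly square. I'll get precise poses from the labels and top edges.

Run:
```python
from h import *
p=shot('wrist'); im=p['pixels']
for n,x0,x1,y0,y1,l,t in [('L',178,228,105,170,(203,138),0),('R',340,398,135,200,(370,167),0)]:
    print(n,'label',ray(p,l,54).round(1))
c=cv2.resize(im[40:240,160:430],None,fx=2.9,fy=2.9,interpolation=cv2.INTER_CUBIC)
cv2.imwrite('pics/w1c.png',c[:,:,::-1])
```

```text
L label [460.3 290.4  54. ]
R label [589.8 268.1  54. ]
```

View pics/w1c.png

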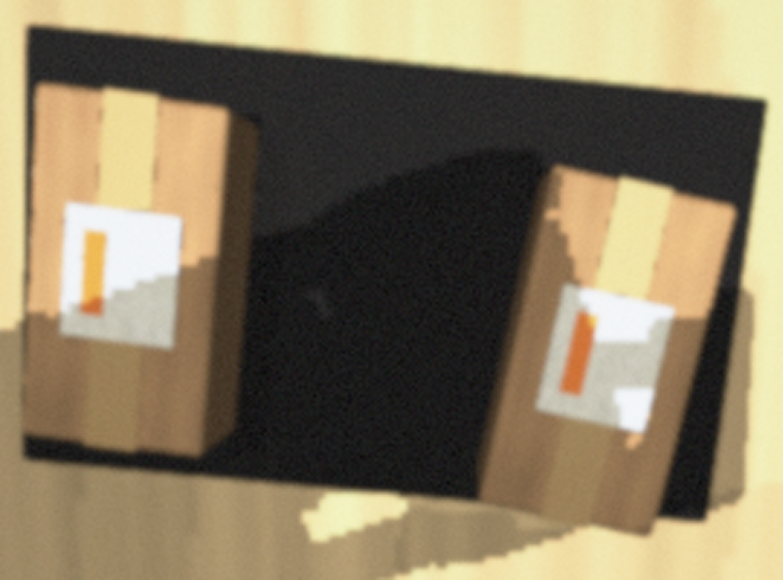

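Run:
```python
from h import *
p=shot('wrist')
for n,q in [('L',[(37,82),(230,107),(203,455),(25,438)]),('R',[(557,168),(736,208),(650,535),(484,499)])]:
    w=np.array([ray(p,(a/2.9+160,b/2.9+40),54)[:2] for a,b in q]); c=w.mean(0)
    d=(w[0]+w[1]-w[2]-w[3])/2; e=(w[1]+w[2]-w[0]-w[3])/2
    f=np.degrees(np.arctan2(d[1],d[0])); print(n,c.round(1),np.linalg.norm(d),np.linalg.norm(e),f,np.degrees(np.arctan2(e[1],e[0])))
    print(' grip',(c-28*d/np.linalg.norm(d)).round(1))
print(manip.read_state()['eef_pos'],manip.read_state()['clock'])
```

```text
L [460.2 292.3] 91.81268643249646 49.13154505531492 82.80956842384352 -6.354853251079004
 grip [456.7 264.5]
R [589.  270.7] 90.01561151559613 47.945321414366404 77.76653510134412 -12.301500872615504
 grip [583.  243.4]
[550.24035501 228.87977836 205.57939104] 1.9667
```

```bash
python3 -m crank '[{"offset":[-0.035,0.015,0],"spin":-4},{"offset":[-0.07,0.027,0],"spin":-7},{"offset":[-0.0935,0.0356,0],"spin":-7},{"offset":[-0.0935,0.0356,-0.04],"spin":-7},{"offset":[-0.0935,0.0356,-0.08],"spin":-7},{"offset":[-0.0935,0.0356,-0.115],"spin":-7},{"offset":[-0.0935,0.0356,-0.12],"spin":-7},{"offset":[-0.0935,0.0356,-0.12],"spin":-7}]' 1 40
python3 - <<'E'
from h import *
p=shot('wrist'); save(p,'w2')
E
```

```text
clock: 2.63
eef_pos: [456.3, 263.6, 84.7]
eef_rot: [-3.139, 0.002, 1.446]
wrist_force: [-0.0, -0.0, 0.1]
finger_gap: 93.9
```

View pics/w2.png

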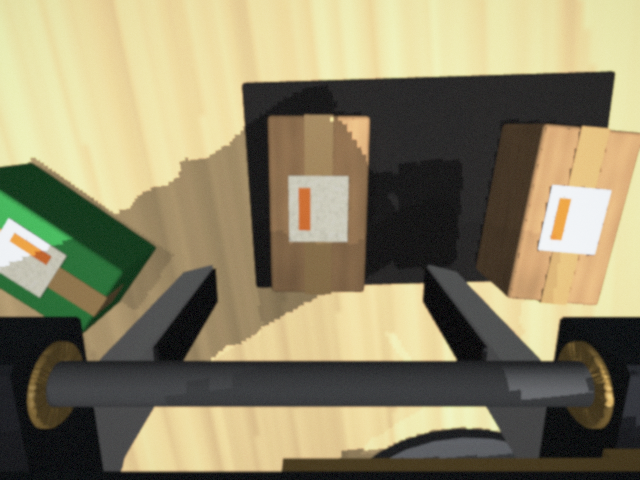

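The carton is square and centred between the fingers, with its label at (318, 209). I'll descend and close.

```bash
python3 -c "
from h import *
p=shot('wrist');c=ray(p,(318.5,209),54);print(c,np.linalg.norm(c[:2]-tool()[:2,3]))"
python3 -m crank '[{"offset":[0,0.001,-0.03],"spin":0},{"offset":[0,0.001,-0.055],"spin":0},{"offset":[0,0.001,-0.068],"spin":0},{"offset":[0,0.001,-0.068],"spin":0},{"offset":[0,0.001,-0.068],"spin":0},{"offset":[0,0.001,-0.068],"spin":0},{"offset":[0,0.001,-0.068],"spin":0},{"offset":[0,0.001,-0.068],"spin":0}]' 1 40
python3 -m crank '[{"offset":[0,0,0],"spin":0},{"offset":[0,0,0],"spin":0},{"offset":[0,0,0],"spin":0},{"offset":[0,0,0],"spin":0},{"offset":[0,0,0],"spin":0},{"offset":[0,0,0],"spin":0},{"offset":[0,0,0],"spin":0},{"offset":[0,0,0],"spin":0}]' 0.3 40
```

```text
[460.22846616 292.88808958  54.        ] 28.41423675169971
clock: 3.4
eef_pos: [458.6, 265.9, 21.0]
eef_rot: [3.138, -0.003, 1.446]
wrist_force: [0.1, -0.0, -1.0]
finger_gap: 94.1
clock: 4.07
eef_pos: [458.4, 265.9, 21.0]
eef_rot: [3.138, -0.002, 1.446]
wrist_force: [-0.9, -0.7, 0.9]
finger_gap: 49.5
```

```bash
python3 -m crank '[{"offset":[0,0,0.01],"spin":0},{"offset":[0,0,0.03],"spin":0},{"offset":[0,0,0.06],"spin":0},{"offset":[0,0,0.09],"spin":0},{"offset":[0,0,0.12],"spin":0},{"offset":[0,-0.02,0.13],"spin":1},{"offset":[0.005,-0.05,0.13],"spin":2},{"offset":[0.01,-0.08,0.13],"spin":3}]' 0.3 40
python3 -c "
from h import *
s=manip.read_state();print(s['eef_pos'],s['eef_rot'])"
```

```text
clock: 4.73
eef_pos: [468.5, 185.4, 152.6]
eef_rot: [3.136, -0.003, 1.501]
wrist_force: [0.3, -0.3, -1.5]
finger_gap: 49.6
[468.48709958 185.36859431 152.55091928] [ 3.13589877e+00 -3.05492518e-03  1.50136478e+00]
```

```bash
python3 -m crank '[{"offset":[0.003,-0.035,0],"spin":0},{"offset":[0.006,-0.07,0],"spin":0},{"offset":[0.009,-0.105,0],"spin":0},{"offset":[0.012,-0.14,0],"spin":0},{"offset":[0.015,-0.168,-0.01],"spin":0},{"offset":[0.015,-0.1805,-0.03],"spin":0},{"offset":[0.015,-0.1805,-0.04],"spin":0},{"offset":[0.015,-0.1805,-0.04],"spin":0}]' 0.3 40
python3 - <<'E'
from h import *
p=shot('wrist'); save(p,'w3')
s=manip.read_state();print(s['eef_pos'],s['eef_rot'])
E
```

```text
clock: 5.4
eef_pos: [482.4, 4.7, 111.1]
eef_rot: [3.139, -0.003, 1.5]
wrist_force: [-0.0, 0.3, -1.8]
finger_gap: 49.8
[483.01861761   5.27452885 112.29183236] [ 3.13761221 -0.00317338  1.50106046]
```

View pics/w3.png

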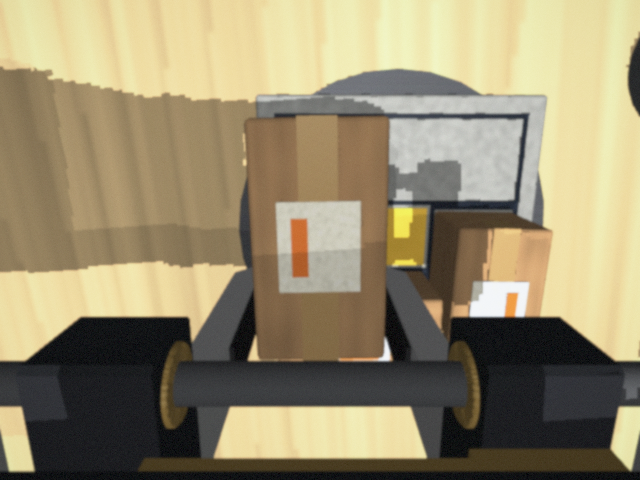

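The slab edges line up with the camera axes: the rim runs (257, 97) to (547, 97), so −4° yaw is right. I'll cross-check the slab centre from here.

Run:
```python
from h import *
p=shot('wrist')
a=np.radians(-4); u=np.array([np.cos(a),np.sin(a)]); v=np.array([-u[1],u[0]])
l,r=ray(p,(257,97),28)[:2],ray(p,(547,97),28)[:2]
print(np.linalg.norm(r-l),(l+r)/2-88*v)
pt=ray(p,(430,270),28)[:2]; print(pt, pt-21*u+21*v)
C=np.array([532.3,.5]); 
print(proj(p,np.r_[C+88*u+88*v,28]),proj(p,np.r_[C+21*u+21*v,28]),proj(p,np.r_[C+21*u-21*v,28]))
c=ray(p,(318,247),112-17+50); print('held label',c, 'want',C-49*u+28*v)
```

```text
174.94191669037662 [532.95515958   1.35913082]
[555.06792501 -22.19327694] [5.35583966e+02 2.20454066e-01]
[[546.68724437  98.65816778]] [[429.02064503 207.85850388]] [[425.06226463 269.93745225]]
held label [483.99321599  32.6308601  145.        ] want [485.3725428   31.84986062]
```

```bash
python3 -m crank '[{"offset":[0.0015,-0.0005,-0.015],"spin":0},{"offset":[0.0015,-0.0005,-0.03],"spin":0},{"offset":[0.0015,-0.0005,-0.043],"spin":0},{"offset":[0.0015,-0.0005,-0.052],"spin":0},{"offset":[0.0015,-0.0005,-0.057],"spin":0},{"offset":[0.0015,-0.0005,-0.060],"spin":0},{"offset":[0.0015,-0.0005,-0.060],"spin":0},{"offset":[0.0015,-0.0005,-0.060],"spin":0}]' 0.3 40
python3 -c "
from h import *
s=manip.read_state();print(s['eef_pos'],s['eef_rot'],s['wrist_force'])"
```

```text
clock: 6.17
eef_pos: [485.4, 5.2, 53.7]
eef_rot: [3.135, -0.003, 1.502]
wrist_force: [-0.4, 0.3, -1.7]
finger_gap: 50.1
[485.40982894   5.23099632  53.70513786] [ 3.13519437 -0.00317037  1.50213233] [-0.40238312  0.28481136 -1.74176382]
```

```bash
python3 -m crank '[{"offset":[-0.001,0,-0.002],"spin":0},{"offset":[-0.001,0,-0.004],"spin":0},{"offset":[-0.001,0,-0.006],"spin":0},{"offset":[-0.001,0,-0.008],"spin":0},{"offset":[-0.001,0,-0.009],"spin":0},{"offset":[-0.001,0,-0.009],"spin":0},{"offset":[-0.001,0,-0.009],"spin":0},{"offset":[-0.001,0,-0.009],"spin":0}]' 0.3 40
python3 -c "
from h import *
s=manip.read_state();print(s['eef_pos'],s['wrist_force'])"
```

```text
clock: 6.83
eef_pos: [484.4, 5.2, 45.0]
eef_rot: [3.135, -0.003, 1.502]
wrist_force: [-3.1, -0.5, 5.6]
finger_gap: 49.9
[484.40315778   5.23594126  45.00055601] [-3.07216254 -0.46439782  5.56098204]
```

Force changed by about 7 N, so the carton has touched down. I'll release and lift.

```bash
python3 -m crank '[{"offset":[0,0,0],"spin":0},{"offset":[0,0,0],"spin":0},{"offset":[0,0,0],"spin":0},{"offset":[0,0,0],"spin":0},{"offset":[0,0,0],"spin":0},{"offset":[0,0,0],"spin":0},{"offset":[0,0,0],"spin":0},{"offset":[0,0,0],"spin":0}]' 1 40
python3 -m crank '[{"offset":[0,0,0.02],"spin":0},{"offset":[0,0,0.05],"spin":0},{"offset":[0,0,0.085],"spin":0},{"offset":[0,0,0.12],"spin":0},{"offset":[0.02,0.03,0.14],"spin":-2},{"offset":[0.04,0.065,0.14],"spin":-5},{"offset":[0.06,0.1,0.14],"spin":-8},{"offset":[0.06,0.1,0.14],"spin":-8}]' 1 40
python3 - <<'E'
from h import *
p=shot('wrist'); save(p,'w4')
s=manip.read_state();print(s['eef_pos'],s['eef_rot'])
E
```

```text
clock: 7.5
eef_pos: [484.4, 5.2, 45.0]
eef_rot: [3.135, -0.003, 1.502]
wrist_force: [0.4, 0.6, 0.1]
finger_gap: 93.7
clock: 8.17
eef_pos: [546.1, 109.8, 184.9]
eef_rot: [3.135, -0.004, 1.362]
wrist_force: [-0.4, -0.2, -0.4]
finger_gap: 93.8
[544.92866591 107.57792692 184.37256025] [ 3.1359536  -0.00316929  1.36502604]
```

View pics/w4.png

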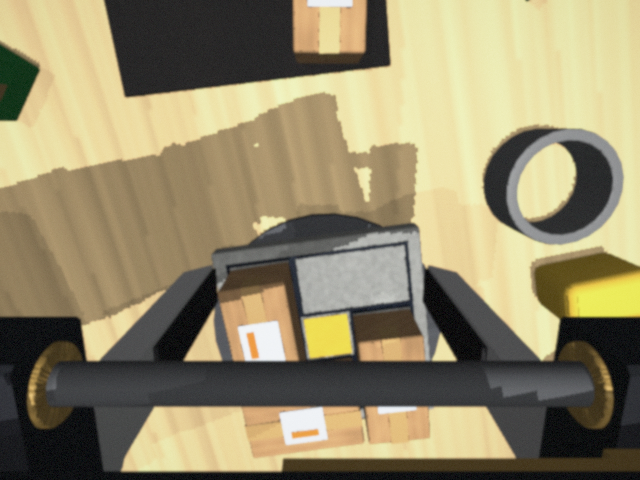

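The first carton lies inside its outline, label at (261, 342), and outline0 is still free. Now for the second carton.

```bash
python3 -m crank '[{"offset":[0.01,0.034,0],"spin":0},{"offset":[0.02,0.068,0],"spin":0},{"offset":[0.03,0.102,0],"spin":0},{"offset":[0.038,0.1358,-0.01],"spin":-0.5},{"offset":[0.038,0.1358,-0.045],"spin":-0.5},{"offset":[0.038,0.1358,-0.08],"spin":-0.5},{"offset":[0.038,0.1358,-0.1],"spin":-0.5},{"offset":[0.038,0.1358,-0.1],"spin":-0.5}]' 1 40
python3 - <<'E'
from h import *
p=shot('wrist'); save(p,'w5')
s=manip.read_state();print(s['eef_pos'],s['eef_rot'])
E
```

```text
clock: 8.88
eef_pos: [580.6, 241.8, 79.4]
eef_rot: [-3.14, 0.001, 1.356]
wrist_force: [-0.3, -0.4, -0.3]
finger_gap: 94.4
[581.91659748 242.27791197  82.67775043] [ 3.13941153e+00 -9.40286273e-04  1.35620941e+00]
```

View pics/w5.png

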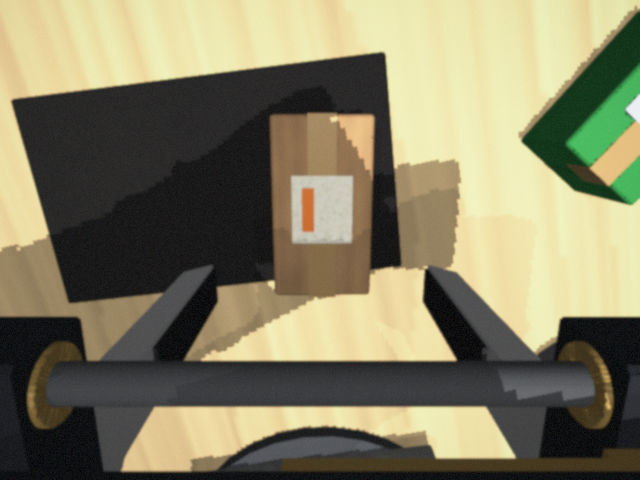

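The second carton is square between the fingers, with its label at (322, 209).

```bash
python3 -c "
from h import *
p=shot('wrist');c=ray(p,(322,209.5),54);print(c,np.linalg.norm(c[:2]-tool()[:2,3]))"
python3 -m crank '[{"offset":[0.0005,0.001,-0.03],"spin":0},{"offset":[0.0005,0.001,-0.052],"spin":0},{"offset":[0.0005,0.001,-0.064],"spin":0},{"offset":[0.0005,0.001,-0.064],"spin":0},{"offset":[0.0005,0.001,-0.064],"spin":0},{"offset":[0.0005,0.001,-0.064],"spin":0},{"offset":[0.0005,0.001,-0.064],"spin":0},{"offset":[0.0005,0.001,-0.064],"spin":0}]' 1 40
python3 -m crank '[{"offset":[0,0,0],"spin":0},{"offset":[0,0,0],"spin":0},{"offset":[0,0,0],"spin":0},{"offset":[0,0,0],"spin":0},{"offset":[0,0,0],"spin":0},{"offset":[0,0,0],"spin":0},{"offset":[0,0,0],"spin":0},{"offset":[0,0,0],"spin":0}]' 0.3 40
```

```text
[589.26474318 270.72429687  54.        ] 28.701074825782765
clock: 9.65
eef_pos: [584.1, 243.9, 22.3]
eef_rot: [3.135, -0.004, 1.356]
wrist_force: [-0.2, 1.0, 0.7]
finger_gap: 94.1
clock: 10.32
eef_pos: [584.0, 243.9, 22.3]
eef_rot: [3.135, -0.004, 1.356]
wrist_force: [-0.4, 0.4, 0.2]
finger_gap: 50.3
```

```bash
python3 -m crank '[{"offset":[0,0,0.01],"spin":0},{"offset":[0,0,0.03],"spin":0},{"offset":[0,0,0.06],"spin":0},{"offset":[0,0,0.09],"spin":0},{"offset":[0,0,0.12],"spin":-4},{"offset":[0,-0.01,0.13],"spin":-10},{"offset":[-0.005,-0.03,0.13],"spin":-16},{"offset":[-0.01,-0.05,0.13],"spin":-22}]' 0.3 40
python3 -m crank '[{"offset":[-0.005,-0.02,0],"spin":-6},{"offset":[-0.01,-0.04,0],"spin":-12},{"offset":[-0.015,-0.06,0],"spin":-18},{"offset":[-0.02,-0.08,0],"spin":-24},{"offset":[-0.025,-0.10,0],"spin":-30},{"offset":[-0.03,-0.12,0],"spin":-36},{"offset":[-0.035,-0.135,0],"spin":-42},{"offset":[-0.037,-0.142,0],"spin":-48}]' 0.3 40
python3 -c "
from h import *
s=manip.read_state();print(s['eef_pos'],s['eef_rot'],s['joints'])"
```

```text
clock: 10.98
eef_pos: [574.0, 193.7, 153.8]
eef_rot: [3.134, -0.005, 0.968]
wrist_force: [-0.8, -0.8, -1.8]
finger_gap: 50.1
clock: 11.65
eef_pos: [536.6, 50.0, 154.5]
eef_rot: [3.133, -0.006, 0.124]
wrist_force: [0.5, 0.2, -1.1]
finger_gap: 49.7
[536.55586108  50.04547175 154.53029704] [ 3.13331631 -0.00558334  0.12377634] [ 0.02891286  0.31910792  1.61890135 -0.00828137  1.19725286  1.47895358]
```

```bash
python3 -m crank '[{"offset":[0,0,0],"spin":-6},{"offset":[0,0,-0.005],"spin":-11},{"offset":[0,0,-0.02],"spin":-11},{"offset":[0,0,-0.035],"spin":-11},{"offset":[0,0,-0.04],"spin":-11},{"offset":[0,0,-0.04],"spin":-11},{"offset":[0,0,-0.04],"spin":-11},{"offset":[0,0,-0.04],"spin":-11}]' 0.3 40
python3 - <<'E'
from h import *
p=shot('wrist'); save(p,'w6')
s=manip.read_state();print(s['eef_pos'],s['eef_rot'])
E
```

```text
clock: 12.32
eef_pos: [537.0, 50.1, 115.6]
eef_rot: [3.133, -0.007, -0.068]
wrist_force: [0.1, 0.3, -1.2]
finger_gap: 49.9
[536.96696557  50.10096863 115.53170582] [ 3.13343652 -0.00693801 -0.06811107]
```

View pics/w6.png

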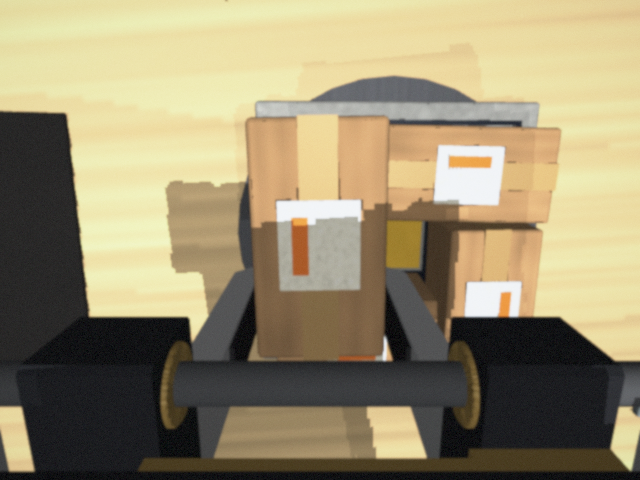

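The held carton is above outline0, with its label at (319, 245). laid2 is at (470, 175), parallel to it.

```bash
python3 - <<'E'
from h import *
p=shot('wrist')
a=np.radians(-4); u=np.array([np.cos(a),np.sin(a)]); v=np.array([-u[1],u[0]]); C=np.array([532.8,.9])
print('laid2',ray(p,(470,175.5),78)[:2],'outline3',C+49*u-28*v)
print('held',ray(p,(319,245.5),147)[:2],'outline0',C+28*u+49*v)
l,r=ray(p,(256,102),28)[:2],ray(p,(539,103),28)[:2]; print(np.linalg.norm(l-r),(l+r)/2-88*u)
print(tool()[:3,3])
E
python3 -m crank '[{"offset":[0,0,-0.015],"spin":0},{"offset":[0,0,-0.03],"spin":0},{"offset":[0,0,-0.043],"spin":0},{"offset":[0,0,-0.052],"spin":0},{"offset":[0,0,-0.058],"spin":0},{"offset":[0,0,-0.060],"spin":0},{"offset":[0,0,-0.060],"spin":0},{"offset":[0,0,-0.060],"spin":0}]' 0.3 40
python3 -c "
from h import *
s=manip.read_state();print(s['eef_pos'],s['eef_rot'],s['wrist_force'])"
```

```text
laid2 [577.04524734 -31.02758918] outline3 [579.7274572  -30.44986062]
held [564.09212708  48.93963263] outline0 [564.14986062  47.8274572 ]
173.7421991108823 [530.56069804   2.07403497]
[536.90891226  50.0817319  115.41751515]
clock: 13.08
eef_pos: [537.3, 50.1, 56.0]
eef_rot: [3.134, -0.008, -0.068]
wrist_force: [-0.9, -1.2, -1.4]
finger_gap: 49.6
[537.27134691  50.08165198  56.02868059] [ 3.13354438 -0.00769277 -0.06817252] [-0.90599481 -1.19230583 -1.37689791]
```

```bash
python3 -m crank '[{"offset":[-0.0005,0,-0.002],"spin":0},{"offset":[-0.0005,0,-0.004],"spin":0},{"offset":[-0.0005,0,-0.006],"spin":0},{"offset":[-0.0005,0,-0.008],"spin":0},{"offset":[-0.0005,0,-0.009],"spin":0},{"offset":[-0.0005,0,-0.010],"spin":0},{"offset":[-0.0005,0,-0.010],"spin":0},{"offset":[-0.0005,0,-0.010],"spin":0}]' 0.3 40
python3 -c "
from h import *
s=manip.read_state();print(s['eef_pos'],s['wrist_force'])"
```

```text
clock: 13.75
eef_pos: [536.8, 50.1, 46.3]
eef_rot: [3.133, -0.008, -0.068]
wrist_force: [-2.2, -0.2, 1.8]
finger_gap: 49.8
[536.77827707  50.08488091  46.25891248] [-2.18024107 -0.16429952  1.80803055]
```

```bash
python3 -m crank '[{"offset":[0,0,0],"spin":0},{"offset":[0,0,0],"spin":0},{"offset":[0,0,0],"spin":0},{"offset":[0,0,0],"spin":0},{"offset":[0,0,0],"spin":0},{"offset":[0,0,0],"spin":0},{"offset":[0,0,0],"spin":0},{"offset":[0,0,0],"spin":0}]' 1 40
python3 -m crank '[{"offset":[0,0,0.02],"spin":0},{"offset":[0,0,0.05],"spin":0},{"offset":[0,0,0.085],"spin":0},{"offset":[0,0,0.12],"spin":0},{"offset":[-0.02,-0.02,0.15],"spin":0},{"offset":[-0.04,-0.05,0.18],"spin":0},{"offset":[-0.06,-0.05,0.2],"spin":0},{"offset":[-0.06,-0.05,0.2],"spin":0}]' 1 40
python3 - <<'E'
from h import *
p=shot('wrist'); save(p,'w7')
s=manip.read_state();print(s['eef_pos'],s['eef_rot'])
p=shot('scene')
m=manip.masks_of(p,'paddle')[0]; ys,xs=np.nonzero(m['mask']); print(m['conf'],xs.mean(),ys.mean())
ps=shot('side'); m2=manip.masks_of(ps,'paddle')[0]; ys2,xs2=np.nonzero(m2['mask']); print(m2['conf'],xs2.mean(),ys2.mean())
for z in (140,145): print(z,ray(p,(xs.mean(),ys.mean()),z),ray(ps,(xs2.mean(),ys2.mean()),z))
E
```

```text
clock: 14.42
eef_pos: [536.8, 50.1, 46.3]
eef_rot: [3.133, -0.008, -0.068]
wrist_force: [0.5, 0.3, 0.7]
finger_gap: 93.7
clock: 15.08
eef_pos: [475.9, -1.1, 251.1]
eef_rot: [3.133, -0.015, -0.07]
wrist_force: [0.6, 1.4, 1.4]
finger_gap: 93.9
[ 4.76684774e+02 -4.71368793e-01  2.48810385e+02] [ 3.1335077  -0.01269923 -0.06925793]
0.59 187.68634686346863 246.53751537515376
0.59 286.4727932285369 369.38149939540506
140 [ 489.23007497 -263.4444195   140.        ] [ 487.06630126 -269.23345957  140.        ]
145 [ 496.68533911 -264.09011165  145.        ] [ 487.31851261 -271.49418214  145.        ]
```

View pics/w7.png

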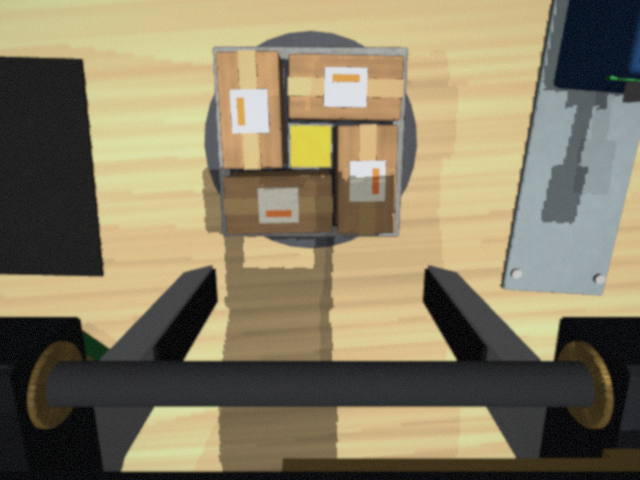

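All four cartons sit in the pinwheel, with labels at (249,111), (346,87), (368,181) and (278,205). The station plate shows at the right, its end corners at (504,287) and (602,294). I'll check numerically.

Run:
```python
from h import *
p=shot('wrist')
a=np.radians(-4); u=np.array([np.cos(a),np.sin(a)]); v=np.array([-u[1],u[0]])
L=[ray(p,q,78)[:2] for q in [(249,111),(346,87),(368,181),(278,205)]]
C=np.mean(L,0); print('C',C)
pa=ray(p,(310,146),28)[:2]; print('patch',pa)
for l in L: print((l-C)@np.c_[u,v],(l-pa)@np.c_[u,v])
e0,e1=ray(p,(504,287),8)[:2],ray(p,(602,294),8)[:2]; print(e0,e1,np.linalg.norm(e0-e1))
e2=ray(p,(548,0),8)[:2]; x=(e2-e0)/np.linalg.norm(e2-e0); print('yaw',np.degrees(np.arctan2(x[1],x[0])), np.degrees(np.arctan2(*(e0-e1)[::-1]))-90)
x2=(x+np.array([(e0-e1)[1],-(e0-e1)[0]])/np.linalg.norm(e0-e1)); x2/=np.linalg.norm(x2)
M=(e0+e1)/2; print('yaw',np.degrees(np.arctan2(x2[1],x2[0])),'station',M+150*x2,'hinge',M+202*x2,'press',M+97*x2,'paddle rest',M+202*x2-107.5*np.cos(.5)*x2)
sc=shot('scene'); sd=shot('side')
def dr(p,uv):
    c=np.linalg.inv(p['w2c']);d=c[:3,:3]@np.array([(uv[0]-p['cx'])/p['fx'],(uv[1]-p['cy'])/p['fy'],1]);return c[:3,3],d/np.linalg.norm(d)
A=np.zeros((3,3));b=np.zeros(3)
for o,d in [dr(sc,(187.7,246.5)),dr(sd,(286.5,369.4))]:
    P=np.eye(3)-np.outer(d,d);A+=P;b+=P@o
print('tri',np.linalg.solve(A,b))
for pp in (sc,sd):
    for d in manip.masks_of(pp,'paddle')[:1]:
        h=cv2.cvtColor(pp['pixels'],cv2.COLOR_RGB2HSV); r=((h[...,0]<8)|(h[...,0]>172))&(h[...,1]>150)&(h[...,2]>90); r&=cv2.dilate(d['mask'].astype(np.uint8),np.ones((25,25)))>0
        y,x=np.nonzero(r); print(r.sum(),d['mask'].sum(),x.mean(),y.mean(),x.min(),x.max(),y.min(),y.max())
```

```text
C [531.81044264   3.14782887]
patch [531.03956656   4.18176807]
[28.25852496 48.7127542 ] [29.09964717 47.73510721]
[ 46.64186706 -28.2258924 ] [ 47.48298928 -29.20353938]
[-27.33296065 -47.73891685] [-26.49183844 -48.71656384]
[-47.56743136  27.25205505] [-46.72630915  26.27440807]
[ 369.78106653 -190.41219672] [ 354.34333487 -295.65233301] 106.36639434354383
yaw -6.208500806487585 -8.345230209303722
yaw -7.276865507895655 station [ 510.85405075 -262.03187957] hinge [ 562.43522543 -268.61841266] press [ 458.2809304  -255.31868237] paddle rest [ 468.85494682 -256.66890577]
tri [ 486.41796368 -265.26131893  136.87707444]
527 884 186.11195445920305 237.96774193548387 176 197 223 253
980 1820 269.71122448979594 364.01836734693876 248 291 347 381
```

All cartons are within about 3 mm of their outline centres. Now I'll go to the lever, with the fingers shut, for one close look.

```bash
python3 -m crank '[{"offset":[-0.005,-0.035,0],"spin":0},{"offset":[-0.015,-0.07,0],"spin":0},{"offset":[-0.025,-0.105,0],"spin":0},{"offset":[-0.035,-0.14,0],"spin":0},{"offset":[-0.045,-0.175,0],"spin":0},{"offset":[-0.055,-0.21,0],"spin":-3},{"offset":[-0.06,-0.25,0],"spin":-3},{"offset":[-0.06,-0.25,0],"spin":-3}]' 0 40
python3 - <<'E'
from h import *
p=shot('wrist'); save(p,'w8')
s=manip.read_state();print(s['eef_pos'],s['eef_rot'],s['finger_gap'])
h=cv2.cvtColor(p['pixels'],cv2.COLOR_RGB2HSV); r=(((h[...,0]<8)|(h[...,0]>172))&(h[...,1]>150)&(h[...,2]>70)).astype(np.uint8)
c=max(cv2.findContours(r,0,1)[0],key=cv2.contourArea); print(cv2.minAreaRect(c))
E
```

```text
clock: 16.25
eef_pos: [415.6, -254.6, 245.1]
eef_rot: [3.133, -0.006, -0.125]
wrist_force: [-0.2, 1.3, -0.5]
finger_gap: 44.2
[ 416.10876154 -252.19472944  244.98996427] [ 3.13379406 -0.00559989 -0.12408368] 40.1086605859684
((320.5, 160.0), (90.0, 53.0), 90.0)
```

View pics/w8.png

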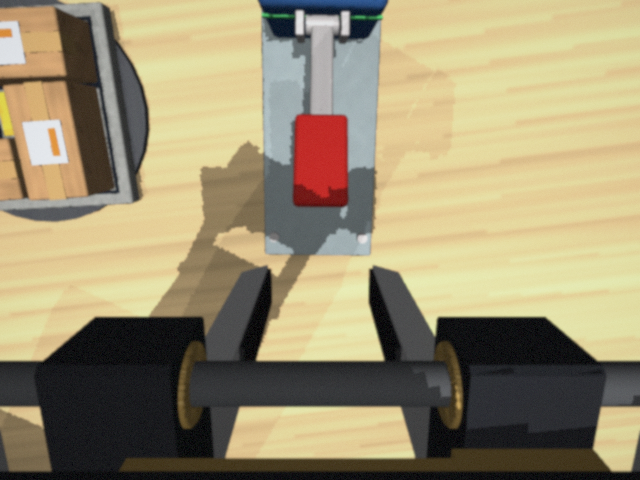

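The paddle is centred at (320, 160) and runs straight up the image, so the station yaw equals the tool yaw, about −7°. The green stripe is at row 15.

Run:
```python
from h import *
p=shot('wrist'); T=tool()
a=np.radians(-7.1); u=np.array([np.cos(a),np.sin(a)])
q=ray(p,(320.5,160),144)[:2]; print('paddle',q,'hinge',q+107.5*np.cos(.5)*u-5*np.sin(.5)*0*u)
g=ray(p,(322,14),90)[:2]; print('stripe',g)
h=q+(107.5*np.cos(.5)-5*np.sin(.5)*0)*u+2.4*u
for H in (h,g-5*u): print('level press',H-105*u,'delta',H-105*u-T[:2,3])
print(T[:3,3],manip.read_state()['finger_gap'])
```

```text
paddle [ 464.60188797 -259.40966783] hinge [ 558.21860743 -271.07024664]
stripe [ 565.36067023 -273.55790726]
level press [ 456.4053506  -258.38873513] delta [39.86361668 -7.76688524]
level press [ 456.20415707 -259.96174481] delta [39.66242315 -9.33989493]
[ 416.54173392 -250.62184988  245.06919707] 36.07516915848149
```

```bash
python3 -m crank '[{"offset":[0.02,-0.004,0],"spin":0},{"offset":[0.04,-0.0085,0],"spin":0},{"offset":[0.04,-0.0085,-0.02],"spin":0},{"offset":[0.04,-0.0085,-0.04],"spin":0},{"offset":[0.04,-0.0085,-0.06],"spin":0},{"offset":[0.04,-0.0085,-0.07],"spin":0},{"offset":[0.04,-0.0085,-0.07],"spin":0},{"offset":[0.04,-0.0085,-0.07],"spin":0}]' 0 40
python3 -c "
from h import *
s=manip.read_state();print(s['eef_pos'],s['wrist_force'],s['finger_gap'])"
```

```text
clock: 17.02
eef_pos: [456.9, -258.5, 175.5]
eef_rot: [3.134, -0.006, -0.121]
wrist_force: [-0.1, -0.0, 0.0]
finger_gap: 0.6
[ 456.90236938 -258.4826659   175.53826602] [-0.10597765 -0.03592247  0.04520295] 0.5631707340490646
```

```bash
python3 -m crank '[{"offset":[0,0,-0.01],"spin":0},{"offset":[0,0,-0.02],"spin":0},{"offset":[0,0,-0.03],"spin":0},{"offset":[0,0,-0.04],"spin":0},{"offset":[0,0,-0.05],"spin":0},{"offset":[0,0,-0.06],"spin":0},{"offset":[0,0,-0.065],"spin":0},{"offset":[0,0,-0.065],"spin":0}]' 0 40
python3 -c "
from h import *
s=manip.read_state();print(s['eef_pos'],s['wrist_force'],s['finger_gap'])"
```

```text
clock: 17.68
eef_pos: [456.3, -258.4, 109.1]
eef_rot: [3.135, -0.004, -0.122]
wrist_force: [-3.0, 0.2, 6.9]
finger_gap: 0.5
[ 456.27457734 -258.40382675  109.10163074] [-3.01842321  0.1837657   6.87000495] 0.5397913318822308
```

```bash
python3 -m crank '[{"offset":[0,0,-0.003],"spin":0},{"offset":[0,0,-0.006],"spin":0},{"offset":[0,0,-0.009],"spin":0},{"offset":[0,0,-0.012],"spin":0},{"offset":[0,0,-0.0135],"spin":0},{"offset":[0,0,-0.0135],"spin":0},{"offset":[0,0,-0.0135],"spin":0},{"offset":[0,0,-0.0135],"spin":0}]' 0 40
python3 - <<'E'
from h import *
s=manip.read_state();print(s['eef_pos'],s['wrist_force'])
p=shot('side'); save(p,'side9')
ims=[p['pixels'][200:440,180:420]]; q=shot('scene'); ims.append(q['pixels'][200:380,120:390])
o=np.hstack([cv2.resize(i,(400,400 if k==0 else 400),interpolation=cv2.INTER_CUBIC) for k,i in enumerate(ims)])
cv2.imwrite('pics/f9.png',o[:,:,::-1])
E
```

```text
clock: 18.35
eef_pos: [455.8, -258.4, 95.5]
eef_rot: [3.135, -0.002, -0.122]
wrist_force: [-5.5, 0.1, 8.1]
finger_gap: 0.8
[ 455.77850153 -258.41992906   95.54198267] [-5.53704582  0.092207    8.10201586]
```

The tip is at 95.5 mm (level is 95) with a push of about 8 N, which matches the level load. I'll hand in.

```bash
python3 -c "
from h import *
print(manip.sign_off()); s=manip.read_state(); print(s['clock'],s['eef_pos'],s['wrist_force'])"
```

```text
the job is handed in; nothing more can be done
None
the job is handed in; nothing more can be done
```

I set both loose cartons in the empty outlines, then pressed the lever to level with the shut fingers. I handed the job in at about 18.5 s of the 58 s allowed, with the fingers still holding it.

- **Cartons:** each was gripped 28 mm off its centre, lowered until the wrist force showed contact, and released. The last wrist picture had all four labels within about 3 mm of their outline centres. They looked square and flat, and I saw no sign that the laid cartons had shifted.
- **Lever:** at the last reading the fingertips were 95.5 mm above the table (level is 95 mm). They pushed down with about 8 N, the load expected at level, with about 5.5 N of sideways drag. The two estimates of where to press, one from the paddle and one from the box stripe, agreed within 2 mm.
- **Not checked:** the final picture of the held lever could not be viewed because the 12-picture limit was reached, so "level" rests on the height and force readings. I did not re-measure the tape roll, can and tape measure at the end; no move went near them.

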